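Seat a glass-bottomed well plate on the warming stage and clamp it gently

ROBOT

A 7-joint arm with a two-finger parallel gripper is mounted at the origin on the work surface. World frame = base frame: x ahead of the robot, y to its left, z up, the work surface at z = 0. Lengths are in m, angles in rad, forces in N, time in s.
With the tool pointing down it reaches from about 0.425 to 0.925 m from the base axis. Payload 6.8 kg.
Tool frame: the origin (TCP) lies at the very end of the fingers, on their centre line; the grasp point (between the pads) lies 19 mm behind it (r.tcp_to_grasp is the distance from the TCP to the grasp point, in m); z points along the fingers, y is the line along which they close (so a half turn about z gives the same grasp; the last joint's range is limited). The gripper opens to 85 mm and grips with 20 to 120 N. Pads are 22 mm wide; open, the fingers measure 114 mm over their backs; the gripper's body (76 mm by 85 mm) begins 54 mm behind the grasp point. The pads swing forward as they close: fully open they stand 13 mm farther back than shut.
Start: joints at [-1.241, 0.477, 0.022, 1.555, -0.011, 1.109, -0.083], TCP at [0.286, 0.611, 0.231] pointing down, gripper open.
Joint ranges: [-2.96, 2.96], [-0.34, 2.1], [-1.41, 1.46], [0.24, 2.44], [-1.37, 4.51], [0.17, 1.92], [-2.96, 2.96]. Speed limits (rad/s): [2.39, 2.39, 3.14, 3.14, 3.14, 3.14, 3.14].

INTERFACE

Orientations are given as a rotation vector (axis times angle).
In Python, from bench import r gives the robot as it stands.
- The arm moves only by the tool step_arm, never from a script. Its argument "moves" is a list of rows, each a list of 7 numbers: the shift along the tool's x, y, z in mm, then the turn, a rotation vector about the tool's x, y, z in rad, then the finger opening in mm, from 0 to 85.4. A call has 1 to 8 rows; each row is the pose to reach, as a shift and turn from the pose commanded when the call began, along the tool's axes at that moment; what a row does not reach only later rows make up. A row lasts 1/10 s, in which the tool goes at most 50 mm and 8.59 degrees, less where a joint would pass 70% of its speed; a pose out of reach is approached as far as the arm can. A call with a gripper value outside its range is refused whole. The fingers move at their own pace and stop on an object; "grip_force" is the grip in N (left out, the last holds). Time passes only in rows, so rows that repeat a pose let the fingers close. It gives the time, the measured TCP pose, the force, the opening and the grip force at its end, in the units of the state.
- r.get_obs(): the state, without advancing time (a new reading comes with each control period).
- r.grab_frame(name): name is "scene" or "top" or "wrist"; returns a dict with "image" (384x512x3 uint8, red, green, blue), "depth" (384x512 float32, m along the optical axis (not along the pixel's ray), 0 where there is no reading), "mtx" (3x3 intrinsics, pixels), "rvec" (rotation vector, rad) and "tvec" (3), from world to camera coordinates, as OpenCV has them. Camera axes: x right, y down, z forward; pixel columns grow to the right and rows downward; lengths in m; the calibration is good to about 2 mm. A picture is of the moment at which its call begins.
- r.hand_in(): hands the job in; it is judged then, once.
The state is a dict: "clock": time; "joints": joint angles; "qvel": joint speeds; "tau": joint torques, N m; "tcp_pos": TCP position; "orientation": TCP orientation; "contact_force": force on the tool from outside, world axes, zero at the start; "moment": the same for the moment, N m; "grip_width": finger opening in m; "gripper_force": force on a finger pad.
Only numpy, scipy, OpenCV 4.12 (cv2) and the standard library are available. Lean on these libraries where they do the work, as an engineer would, in place of code of your own. Each camera call takes 0.05 s, during which the arm holds its last target. There are 200 camera calls.

TASK

Push the white six-well plate along the warming stage until it lies flat and square in the corner, fully home against both the far and the left aluminium stop, then swing the yellow clamp arm round until its black post presses lightly (a few newtons) on the plate's near long side, and leave it touching there. The plate has a thin glass bottom that cracks: never push it, grip it or clamp it with more than 12 N, and leave the bottle, the jar and the tip box where they stand.

Things in the scene. Friction and masses are not known exactly. Their poses are not given: they have to be found in the camera images.
- stage: Fixed low warming stage, black top, 270 (x) by 320 (y) by 30 mm high; place and yaw vary. Origin: centre of its underside; top at z = 30 mm; x points away from the robot, y left. Two aluminium stop bars stand 12 mm above the top: far stop, inner face at x = +85 mm, y -40 to +110; left stop, inner face at y = +100 mm, x -5 to +80. The clamp's upright hinge is at x = -75, y = +120 mm.
- plate: Loose white well plate with six round blue wells, about 0.13 kg, 85.4 (x) by 127.6 (y) by 20 mm high, flat sides, corners rounded 3 mm. It lies on the stage a little turned, 15 to 40 mm short of either stop. Origin: centre of its underside, z up. Fully home its axes are parallel to the stage's and its origin is at x = +42.3, y = +36.2, z = +30 mm in the stage's frame.
- clamp: Yellow clamp arm swinging level on an upright hinge, friction about 1 N at its post; it stays where left. Origin: on the hinge, at the stage's top; x along the arm to the post. Bar 12 mm wide, 6 to 15 mm above the stage's top. It starts open, towards the robot, and closes counter-clockwise seen from above by 50 to 80 degrees; closed on a home plate it points 51 degrees right of the stage's x axis.
- clamp_post (a point): On the axis of the black upright post with a red cap at the arm's end, 110 mm from the hinge, 12 mm above the stage's top. The post is 12 mm in diameter (cap 13 mm) and reaches from 4 to 59 mm above the stage's top, well above the plate. Its side presses on the plate.
- bottle: Bystander: amber bottle, 64 mm in diameter, 150 mm tall, blue cap, upright on the bench to the right of the stage. Origin: centre of its underside.
- tipbox: Bystander: blue box with yellow tips, 80 by 115 by 59 mm, on the bench to the left of the stage. Origin: centre of its underside.
- jar: Bystander: small glass jar with a white lid, 60 mm in diameter, 70 mm tall, on the bench to the right of the stage. Origin: centre of its underside.
There are look-alikes about, which are no part of the job. Of the things that look like the plate, the largest one is meant.

How it is judged:
On the way:
1. with the plate home in the corner, the clamp post presses on it with more than 2 N (x of plate in the frame of stage between 0.0403 and 0.0443 m and y of plate in the frame of stage between 0.0342 and 0.0382 m and angle between the x axis of plate and the x axis of stage, either way round below 0.025 rad and z of plate in the frame of stage below 0.033 m and angle between plate's own z axis and vertical below 0.03 rad and x of clamp_post in the frame of plate between -0.0507 and -0.045 m and contact force between clamp and plate above 2 N), for 0.1 s.
At the end, for the whole second after the job is handed in: The plate lies flat at rest in the corner of the stage, within 2 mm of home against both stops and square to them within 0.025 rad; the clamp arm is at rest with its post touching the plate's near side (gap under 2 mm) (x of plate in the frame of stage between 0.0403 and 0.0443 m and y of plate in the frame of stage between 0.0342 and 0.0382 m and angle between the x axis of plate and the x axis of stage, either way round below 0.025 rad and z of plate in the frame of stage below 0.033 m and angle between plate's own z axis and vertical below 0.03 rad and x of clamp_post in the frame of plate between -0.0507 and -0.045 m and linear speed of plate below 0.01 m/s and angular speed of clamp below 0.05 rad/s).
It fails at once if the robot bears on the plate with more than 12 N (contact force between any of the fingers, the arm and plate above 12 N).
It fails at once if the clamp bears on the plate with more than 12 N (contact force between clamp and plate above 12 N).
It fails at once if the bottle is moved by more than 15 mm (distance of bottle from where it was at the start of the episode above 0.015 m).
It fails at once if the tipbox is moved by more than 15 mm (distance of tipbox from where it was at the start of the episode above 0.015 m).
It fails at once if the jar is moved by more than 15 mm (distance of jar from where it was at the start of the episode above 0.015 m).
It also fails if it takes over 72 s, if anything falls off the work surface, if the arm or the gripper's body presses on something with over 40 N, if the wrist force passes 120 N, or if a joint passes its speed limit or range.

## Working session

There is one attempt and no reset: what is moved stays moved. The work goes in short steps, Python scripts to look and compute and a tool call to move; the robot and the scene stay as the last step left them, time stands still between calls to the robot, and variables do not carry over. Pictures are saved under pics/ and viewed, at most 10 in all, crops included, and the job is handed in when it is done.

Besides the shell and the picture viewer there is one more tool, called after ">>>" as name([rows], argument=value, ...), one row to a line, values as JSON. step_arm: Moves the arm, as the interface text tells. Its arguments: {"type":"object","properties":{"moves":{"type":"array","items":{"type":"array","items":{"type":"number"}}},"grip_force":{"type":"number"}},"required":["moves"]}

```bash
mkdir -p pics
cat > h.py <<'E'
import numpy as np, cv2, pickle
from bench import r
def grab(n,tag):
    f=r.grab_frame(n); pickle.dump(f,open(f'{tag}.pkl','wb')); 
    cv2.imwrite(f'pics/{tag}.png',f['image'][:,:,::-1]); return f
def load(tag): return pickle.load(open(f'{tag}.pkl','rb'))
def ray(f,u,v,z):
    R=cv2.Rodrigues(np.array(f['rvec'],float))[0]; t=np.array(f['tvec'],float).ravel()
    d=R.T@np.linalg.solve(f['mtx'],[u,v,1.]); c=-R.T@t
    return c+d*(z-c[2])/d[2]
def cloud(f):
    R=cv2.Rodrigues(np.array(f['rvec'],float))[0]; t=np.array(f['tvec'],float).ravel()
    h,w=f['depth'].shape; u,v=np.meshgrid(range(w),range(h)); p=np.stack([u,v,np.ones_like(u)],-1)@np.linalg.inv(f['mtx']).T*f['depth'][...,None]
    return (p-t)@R
E
python3 - <<'E'
from h import *
f=grab('top','top1'); g=grab('scene','scene1')
a=f['image'][:,:,::-1];b=g['image'][:,:,::-1]
cv2.imwrite('pics/a.png',cv2.resize(a,(800,600),interpolation=cv2.INTER_CUBIC));
for x in (f,g): print(x['mtx'],x['rvec'],x['tvec'])
o=r.get_obs();print(o)
E
```

```text
[[467.37100661   0.         257.30195557]
 [  0.         467.37100661 187.74157847]
 [  0.           0.           1.        ]] [ 2.17090057 -2.15560293  0.09173016] [0.05257851 0.58833153 1.18455064]
[[473.10991989   0.         257.3752257 ]
 [  0.         473.10991989 195.9557512 ]
 [  0.           0.           1.        ]] [ 1.71976954  1.62545964 -0.78555258] [-0.10592736 -0.33565619  1.47090879]
{'clock': 0.1, 'joints': array([-1.24110799,  0.47770818,  0.02235011,  1.55631575, -0.01150391,
        1.10929837, -0.08306879]), 'qvel': array([-0.00085068, -0.00262433, -0.00030436, -0.00248035, -0.00106536,
       -0.0011166 , -0.00111562]), 'tau': array([ 4.65749137e-03, -5.97755921e+01,  1.61355838e+00, -2.81957442e+01,
        1.27949865e-02,  5.02249139e-03,  2.61552742e-05]), 'tcp_pos': array([0.28595121, 0.61087054, 0.23044484]), 'orientation': array([-6.82080444e-01, -3.06641376e+00,  2.48828358e-03]), 'contact_force': array([-0.56314621, -0.5543684 ,  0.40161983]), 'moment': array([-0.01551839,  0.00368123,  0.00696333]), 'gripper_force': 0.0, 'grip_width': 0.08546149339962379}
```

View pics/a.png

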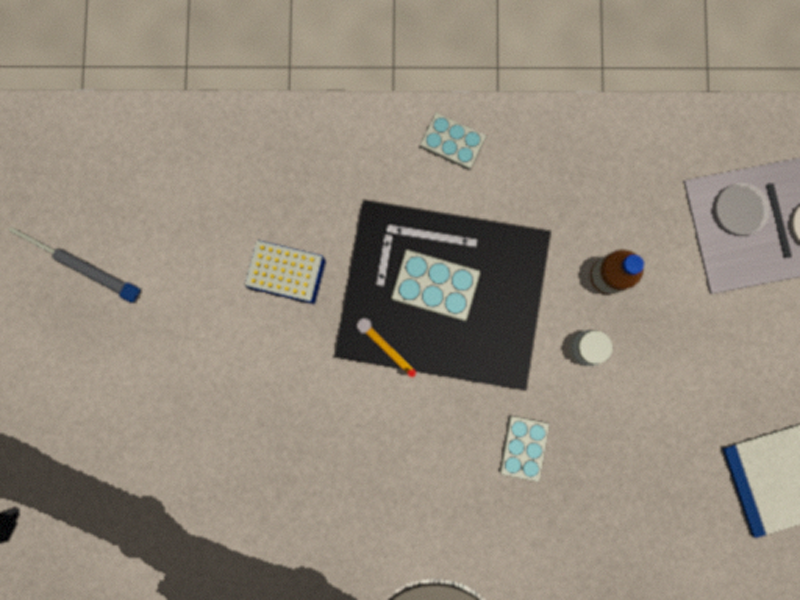

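View pics/scene1.png

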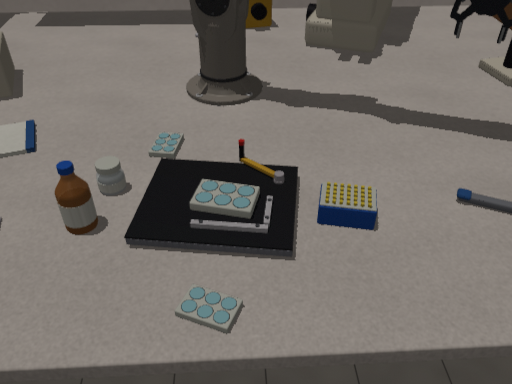

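The top view shows the black stage with corners at about (362,201), (551,231), (527,388) and (335,357). The plate is at about (437,285), the hinge at (364,326) and the red cap at (411,373). The bottle and jar stand to the right, the tip box to the left.

```bash
cat >> h.py <<'E'
def fit(model,img,z):  # rigid 2D fit: model Nx2 -> world
    w=img; mc=model.mean(0); wc=w.mean(0)
    a=model-mc;b=w-wc; th=np.arctan2((a[:,0]*b[:,1]-a[:,1]*b[:,0]).sum(),(a*b).sum())
    c,s=np.cos(th),np.sin(th); Rm=np.array([[c,-s],[s,c]]); t=wc-Rm@mc
    return th,t,w-(a@Rm.T+wc)
E
python3 - <<'E'
from h import *
f=load('top1'); P=cloud(f); s=1.5625
def W(pts,z): return np.array([ray(f,(u+.5)/s-.5,(v+.5)/s-.5,z)[:2] for u,v in pts])
# depth-segmentation of stage rect & plate
m=(P[...,2]>.02)&(P[...,2]<.038)&(f['depth']>0); 
dark=(f['image'].max(2)<50)
m=(m&dark&(abs(P[...,1])<.3)).astype(np.uint8)
n,l,st,c=cv2.connectedComponentsWithStats(m); k=1+st[1:,4].argmax()
q=P[l==k][:,:2].astype(np.float32)
print('stage rect',cv2.minAreaRect(q),np.median(P[l==k][:,2]))
st=W([(362,201),(551,231),(527,388),(335,357)],.03)
M=np.array([[135,160],[135,-160],[-135,-160],[-135,160]])/1000
th,t,res=fit(M,st,0);print('stage',np.degrees(th),t,res*1e3)
pl=W([(407,250),(480,267),(467,320),(393,301)],.05)
Mp=np.array([[42.7,63.8],[42.7,-63.8],[-42.7,-63.8],[-42.7,63.8]])/1000
th2,t2,res=fit(Mp,pl,0);print('plate',np.degrees(th2),t2,res*1e3)
R=np.array([[np.cos(th),-np.sin(th)],[np.sin(th),np.cos(th)]])
print('plate in stage',(t2-t)@R*1e3, np.degrees(th2-th))
print('post',W([(411,373)],.089),(W([(411,373)],.089)-t)@R*1e3)
print('hinge',W([(364,326)],.05),'exp',R@[-.075,.12]+t)
# stops
m=(P[...,2]>.0465)&(P[...,2]<.055)&(np.linalg.norm(P[...,:2]-t2,axis=-1)<.1)
q=P[m][:,:2].astype(np.float32);print('plate rect',cv2.minAreaRect(q),m.sum())
for nm,u,v,z in (('bottle',622,270,.15),('jar',595,347,.07),('tip',285,270,.059)): print(nm,W([(u,v)],z),(W([(u,v)],z)-t)@R*1e3)
cam=cv2.resize(f['image'][110:260,205:365,::-1],None,fx=5,fy=5,interpolation=cv2.INTER_CUBIC)
cam=cv2.convertScaleAbs(cam[:600,:],alpha=1.3,beta=20);cv2.imwrite('pics/c.png',cam[:600,:800])
E
```

```text
stage rect ((0.5889664888381958, -0.00974293053150177), (0.3172784447669983, 0.26479992270469666), 80.67151641845703) 0.030838752534222396
stage -8.90605165032724 [ 0.5887777  -0.01168639] [[-2.57575064  0.41245035]
 [-2.66885884 -0.37518493]
 [ 3.30884474  0.23473818]
 [ 1.93576474 -0.27200361]]
plate -13.753592434316863 [6.01456426e-01 2.94298594e-04] [[-0.03070524 -2.82732769]
 [ 2.8026783   1.31783236]
 [-1.34286295  2.37401806]
 [-1.42911012 -0.86452274]]
plate in stage [10.67107867 13.79909247] -4.847540783989622
post [[0.45736436 0.04127857]] [[-138.02871824   31.98166636]]
hinge [[0.53253108 0.1184318 ]] exp [0.5332597  0.11847794]
plate rect ((0.6281179189682007, 0.010304316878318787), (0.1582585722208023, 0.13207000494003296), 74.04352569580078) 1508
bottle [[ 0.61352821 -0.27338834]] [[  64.96742834 -254.71500968]]
jar [[ 0.50060427 -0.25086019]] [[ -50.08273619 -249.94075454]]
tip [[0.62254589 0.24801556]] [[ -6.84462487 261.79866488]]
```

View pics/c.png

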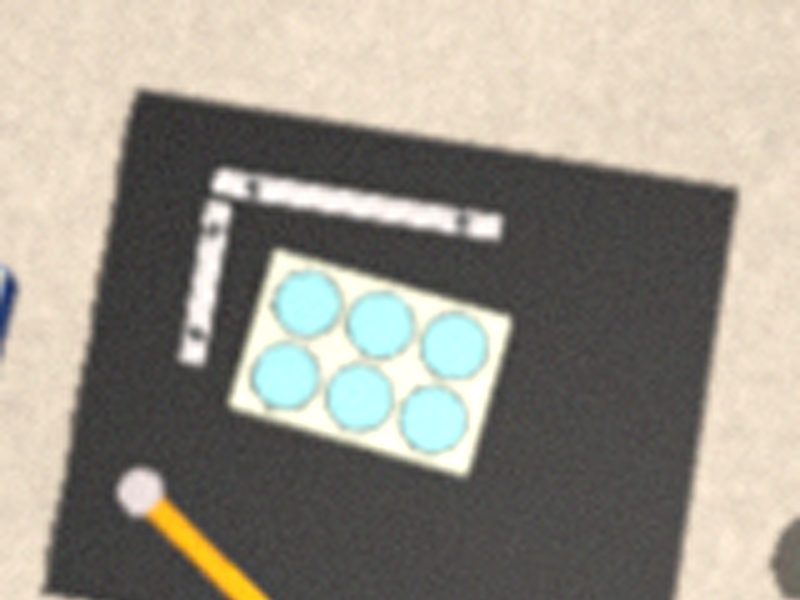

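The crop sharpens the corners. Plate: (275,250), (512,317), (468,475), (232,407). Far stop inner edge: (213,193) to (500,240). Stage far edge: (138,90) to (737,188).

```bash
cat >> h.py <<'E'
try: SY,ST=pickle.load(open('stage.pkl','rb'))
except Exception: SY,ST=0,np.zeros(2)
def R2(a): return np.array([[np.cos(a),-np.sin(a)],[np.sin(a),np.cos(a)]])
def to(sx,sy,z):  # mm in stage frame, world z mm -> tool-frame shift, turn
    from scipy.spatial.transform import Rotation as Ro
    o=r.get_obs(); R=Ro.from_rotvec(o['orientation']); 
    p=np.r_[R2(SY)@[sx/1e3,sy/1e3]+ST,z/1e3]
    tgt=Ro.from_matrix(np.array([[-np.cos(SY),-np.sin(SY),0],[-np.sin(SY),np.cos(SY),0],[0,0,-1]]).T.T) 
    X=np.array([-np.cos(SY),-np.sin(SY),0]);Y=np.array([-np.sin(SY),np.cos(SY),0])
    tgt=Ro.from_matrix(np.stack([X,Y,[0,0,-1]],1))
    now=(o['tcp_pos'][:2]-ST)@R2(SY)*1e3
    print('clock',o['clock'],'stage now',now.round(1),'z',(o['tcp_pos'][2]*1e3).round(1),'shift',(R.inv().apply(p-o['tcp_pos'])*1e3).round(1),'turn',(R.inv()*tgt).as_rotvec().round(3),'F',(o['contact_force']).round(2))
E
python3 - <<'E'
from h import *
f=load('top1')
def W(pts,z): return np.array([ray(f,205+(u+.5)/5-.5,110+(v+.5)/5-.5,z)[:2] for u,v in pts])
s=W([(138,90),(737,188)],.03); print('edge yaw',np.degrees(np.arctan2(*(s[0]-s[1])[::-1]))-90, np.linalg.norm(s[0]-s[1]))
b=W([(213,196),(500,241)],.042); print('stop yaw',np.degrees(np.arctan2(*(b[0]-b[1])[::-1]))-90,np.linalg.norm(b[0]-b[1]))
e=W([(737,188),(675,600)],.03);print('right edge yaw',np.degrees(np.arctan2(*(e[0]-e[1])[::-1])))
bc=W([(357,206)],.042)
pl=W([(275,250),(512,317),(468,475),(232,407)],.05)
Mp=np.array([[42.7,63.8],[42.7,-63.8],[-42.7,-63.8],[-42.7,63.8]])/1000
th2,t2,res=fit(Mp,pl,0);print('plate',np.degrees(th2),t2,res*1e3)
th=np.radians(-8.9); t=np.array([.5888,-.0108])
pickle.dump((th,t),open('stage.pkl','wb'))
print('plate in stage',(t2-t)@R2(th)*1e3,np.degrees(th2-th)); print('far bar',(b-t)@R2(th)*1e3,'edge',(s-t)@R2(th)*1e3)
import h; h.SY,h.ST=th,t
h.to(-85,5,200)
E
```

```text
edge yaw -9.180284810836426 0.31800525359400983
stop yaw -8.724895325128202 0.15038050897238625
right edge yaw -9.100768130118913
plate -15.522279879244067 [0.60105753 0.00130483] [[-0.64246629 -0.26198504]
 [-0.49601147  1.15246264]
 [ 0.67059881  0.85995699]
 [ 0.46787895 -1.75043458]]
plate in stage [10.23720471 13.85545611] -6.622279879244068
far bar [[ 83.47774984 108.57098503]
 [ 83.93733498 -41.80882166]] edge [[ 135.08966804  157.68088725]
 [ 133.53402663 -160.32056132]]
clock 0.1 stage now [-395.4  567.3] z 230.4 shift [-454.8 -453.5   31.2] turn [-0.002 -0.    -0.282] F [-0.56 -0.55  0.4 ]
```

>>> step_arm([
  [-35,-35,0,0,0,-0.1,85],
  [-70,-70,0,0,0,-0.2,85],
  [-105,-105,0,0,0,-0.282,85],
  [-140,-140,0,0,0,-0.282,85],
  [-175,-175,0,0,0,-0.282,85],
  [-210,-210,0,0,0,-0.282,85],
  [-245,-245,0,0,0,-0.282,85],
  [-280,-280,0,0,0,-0.282,85],
])

```text
clock: 0.9
tcp_pos: [0.4212, 0.2369, 0.2312]
orientation: [-0.244, -3.132, -0.0]
contact_force: [0.9, 0.4, 0.6]
grip_width: 0.085
gripper_force: 0.0
```

```bash
python3 -c "
from h import *
to(-85,5,100)"
```

```text
clock 0.9 stage now [-203.9  218.8] z 231.2 shift [-119.  -213.8  131.2] turn [-0. -0. -0.] F [0.86 0.4  0.63]
```

>>> step_arm([
  [-22,-43,0,0,0,0,85],
  [-45,-85,0,0,0,0,85],
  [-70,-128,0,0,0,0,85],
  [-95,-170,0,0,0,0,85],
  [-119,-214,0,0,0,0,85],
  [-119,-214,45,0,0,0,85],
  [-119,-214,90,0,0,0,85],
  [-119,-214,131,0,0,0,85],
])

```text
clock: 1.7
tcp_pos: [0.5051, 0.0086, 0.0987]
orientation: [0.246, 3.132, 0.0]
contact_force: [-0.4, 0.9, -0.3]
grip_width: 0.0849
gripper_force: 0.0
```

Run:
```python
from h import *
to(-85,5,40)
f=grab('wrist','w1'); P=cloud(f)
g=grab('scene','s2'); c=g['image'][100:260,100:340,::-1]
a=cv2.resize(c,(600,400),interpolation=cv2.INTER_CUBIC); b=cv2.resize(f['image'][:,:,::-1],(600,450))[:200*1000]
cv2.imwrite('pics/d.png',cv2.resize(np.vstack([a,b]),(423,600)))
```

```text
clock 1.7 stage now [-85.7   6.2] z 98.7 shift [-0.7 -1.2 58.7] turn [ 0.     0.    -0.002] F [-0.4   0.89 -0.31]
```

View pics/d.png

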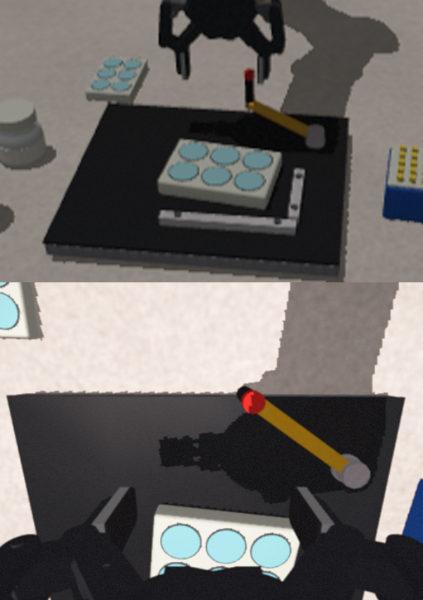

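The scene view shows the open fingers straddling the area on the robot side of the plate. The post (248,75) is clear of them. The wrist view shows the plate below the fingers and the red cap at (253,402).

Run:
```python
from h import *
for tag in('w1','s2'):
    f=load(tag); P=cloud(f); S=(P[...,:2]-ST)@R2(SY)*1e3; z=P[...,2]*1e3
    for sg in(1,-1):
        m=(f['depth']>0)&(abs(S[...,0]+86)<25)&(abs(S[...,1]-6-sg*50)<20)&(z>55)&(z<160)
        if m.sum()>5: print(tag,sg,m.sum(),np.percentile(z[m],[0,2,5,50]).round(1),S[m].min(0).round(0),S[m].max(0).round(0))
```

```text
w1 1 4184 [110.1 113.7 116.4 140.6] [-100.   45.] [-73.  76.]
w1 -1 4149 [110.3 113.6 116.4 140.6] [-100.  -64.] [-74. -33.]
s2 1 179 [109.  111.6 114.6 143.4] [-103.   45.] [-76.  74.]
s2 -1 191 [107.8 110.6 114.4 140.2] [-104.  -63.] [-76. -32.]
```

>>> step_arm([
  [0,0,35,0,0,0,85],
  [0,0,60,0,0,0,85],
  [0,0,72,0,0,0,85],
  [-8,0,72,0,0,0,85],
  [-16,0,72,0,0,0,85],
  [-24,0,72,0,0,0,85],
  [-30,0,72,0,0,0,85],
  [-30,0,72,0,0,0,85],
])

```text
clock: 2.6
tcp_pos: [0.5369, 0.0044, 0.0292]
orientation: [0.245, 3.13, 0.001]
contact_force: [0.9, -0.0, -0.3]
grip_width: 0.085
gripper_force: 0.0
```

```bash
python3 -c "
from h import *
to(-12,6,27)"
```

```text
clock 2.6 stage now [-53.6   7. ] z 29.2 shift [-41.6  -0.9   2.3] turn [ 0.001  0.002 -0.001] F [ 0.9  -0.02 -0.33]
```

>>> step_arm([
  [-4,0,2,0,0,0,85],
  [-8,0,2,0,0,0,85],
  [-12,0,2,0,0,0,85],
  [-16,0,2,0,0,0,85],
  [-20,0,2,0,0,0,85],
  [-24,0,2,0,0,0,85],
  [-28,0,2,0,0,0,85],
  [-30,0,2,0,0,0,85],
])

```text
clock: 3.4
tcp_pos: [0.5651, -0.0001, 0.0263]
orientation: [0.244, 3.132, 0.0]
contact_force: [-1.4, 0.3, 0.8]
grip_width: 0.0847
gripper_force: 0.5
```

Run:
```python
from h import *
to(-12,6,27)
f=grab('top','t3'); cv2.imwrite('pics/t3c.png',cv2.resize(f['image'][110:260,205:365,::-1],None,fx=4,fy=4,interpolation=cv2.INTER_CUBIC))
```

```text
clock 3.4 stage now [-25.    6.9] z 26.3 shift [-13.   -0.9  -0.7] turn [ 0.  0. -0.] F [-1.38  0.3   0.81]
```

View pics/t3c.png

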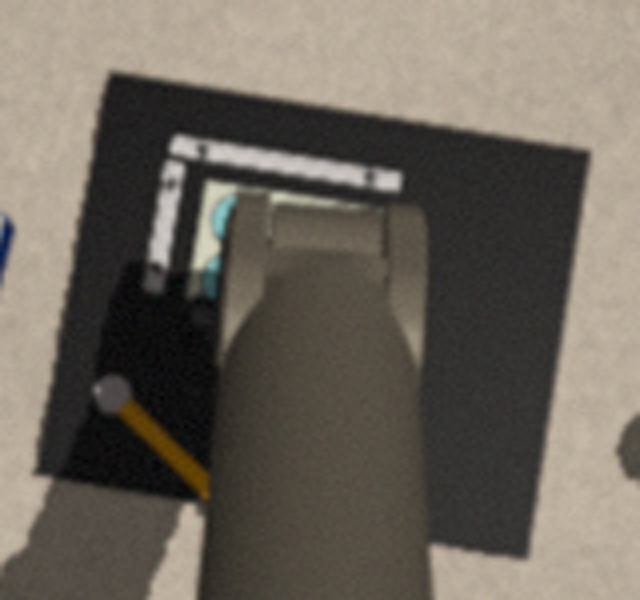

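The plate is now parallel to the far stop, with a gap of about 13 mm left. Its left edge (205,180) is still about 20 px from the left stop.

>>> step_arm([
  [-2,0,0,0,0,0,85],
  [-4,0,0,0,0,0,85],
  [-6,0,0,0,0,0,85],
  [-8,0,0,0,0,0,85],
  [-9,0,0,0,0,0,85],
  [-9,0,0,0,0,0,85],
])

```text
clock: 4.05
tcp_pos: [0.5739, -0.0016, 0.0263]
orientation: [0.245, 3.132, 0.0]
contact_force: [0.1, 0.5, -0.3]
grip_width: 0.085
gripper_force: 0.0
```

```bash
python3 -c "
from h import *
to(-12,6,27)"
```

```text
clock 4.05 stage now [-16.2   6.8] z 26.3 shift [-4.2 -0.8 -0.7] turn [ 0.     0.    -0.001] F [ 0.11  0.45 -0.29]
```

>>> step_arm([
  [-1,0,0,0,0,0,85],
  [-2,0,0,0,0,0,85],
  [-2,0,0,0,0,0,85],
])

```text
clock: 4.35
tcp_pos: [0.5756, -0.0018, 0.0263]
orientation: [0.244, 3.132, 0.0]
contact_force: [-1.2, -0.3, 0.1]
grip_width: 0.0851
gripper_force: 0.2
```

>>> step_arm([
  [-1,0,0,0,0,0,85],
  [-1,0,0,0,0,0,85],
])

```text
clock: 4.55
tcp_pos: [0.5767, -0.002, 0.0263]
orientation: [0.244, 3.132, 0.0]
contact_force: [0.2, -0.2, 0.6]
grip_width: 0.0849
gripper_force: 0.2
```

>>> step_arm([
  [-0.7,0,0,0,0,0,85],
  [-0.7,0,0,0,0,0,85],
])

```text
clock: 4.75
tcp_pos: [0.5773, -0.0021, 0.0263]
orientation: [0.245, 3.132, 0.0]
contact_force: [-0.8, -0.0, 0.6]
grip_width: 0.0846
gripper_force: 0.3
```

>>> step_arm([
  [-0.6,0,0,0,0,0,85],
  [-0.6,0,0,0,0,0,85],
])

```text
clock: 4.95
tcp_pos: [0.5779, -0.0022, 0.0263]
orientation: [0.244, 3.132, 0.0]
contact_force: [-0.4, 0.4, -0.0]
grip_width: 0.0848
gripper_force: 0.3
```

>>> step_arm([
  [-0.6,0,0,0,0,0,85],
  [-0.6,0,0,0,0,0,85],
])

```text
clock: 5.15
tcp_pos: [0.5785, -0.0023, 0.0263]
orientation: [0.244, 3.132, -0.0]
contact_force: [0.1, 0.9, 0.0]
grip_width: 0.0854
gripper_force: 0.3
```

>>> step_arm([
  [-0.5,0,0,0,0,0,85],
  [-0.5,0,0,0,0,0,85],
])

```text
clock: 5.35
tcp_pos: [0.5788, -0.0023, 0.0263]
orientation: [-0.245, -3.132, -0.0]
contact_force: [-1.8, 0.4, 0.9]
grip_width: 0.0849
gripper_force: 0.7
```

>>> step_arm([
  [-0.4,0,0,0,0,0,85],
  [-0.4,0,0,0,0,0,85],
])

```text
clock: 5.55
tcp_pos: [0.5787, -0.0023, 0.0262]
orientation: [-0.244, -3.131, -0.0]
contact_force: [-3.5, 0.6, 2.6]
grip_width: 0.0848
gripper_force: 1.7
```

>>> step_arm([
  [-0.3,0,0,0,0,0,85],
  [-0.3,0,0,0,0,0,85],
])

```text
clock: 5.75
tcp_pos: [0.5788, -0.0023, 0.0262]
orientation: [-0.244, -3.131, -0.0]
contact_force: [-4.4, 0.7, 4.5]
grip_width: 0.085
gripper_force: 2.6
```

```bash
python3 -c "
from h import *
to(-12,6,27)
print(r.get_obs()['moment'])"
```

```text
clock 5.75 stage now [-11.2   6.8] z 26.2 shift [ 0.8 -0.8 -0.8] turn [-0.    -0.002 -0.   ] F [-4.39  0.72  4.51]
[ 0.18944312  1.01286537 -0.03323275]
```

>>> step_arm([
  [5,0,0,0,0,0,85],
  [5,0,-40,0,0,0,85],
  [5,0,-65,0,0,0,60],
  [-15,-40,-65,0,0,0,30],
  [-35,-65,-65,0,0,0,0],
  [-54,-90,-65,0,0,0,0],
  [-54,-90,-65,0,0,0,0],
  [-54,-90,-65,0,0,0,0],
], grip_force=20)

```text
clock: 6.55
tcp_pos: [0.6194, -0.1006, 0.0913]
orientation: [0.247, 3.131, -0.0]
contact_force: [0.1, -0.3, -0.5]
grip_width: 0.0002
gripper_force: 0.0
```

Run:
```python
from h import *
to(42,-80,37)
f=grab('wrist','w4'); cv2.imwrite('pics/w4b.png',f['image'][:,:,::-1])
P=cloud(f); S=(P[...,:2]-ST)@R2(SY)*1e3; z=P[...,2]*1e3
im=f['image'].astype(int)
m=(f['depth']>0)&(abs(z-50)<4)&(S[...,1]>-75)&(S[...,1]<105)&(im.min(2)>70); 
print(m.sum(),S[m].min(0),S[m].max(0)); print(z[(abs(S[...,1]+80)<14)&(z>60)&(z<130)&(abs(S[...,0]-42)<20)].min())
```

```text
clock 6.55 stage now [ 44.1 -84. ] z 91.3 shift [ 2.2  4.  54.3] turn [-0.     0.001 -0.002] F [ 0.12 -0.26 -0.53]
23117 [ -0.40578612 -44.25662315] [84.78673563 82.29684891]
92.83351716335562
```

View pics/w4b.png

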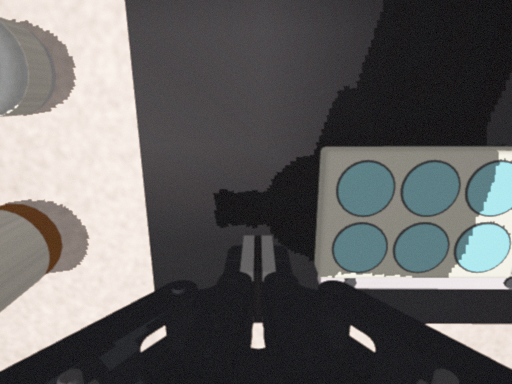

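The plate sits flush against the far stop. Its right side is at (320,150–285), y ≈ -44 mm in the stage frame, and the closed fingers at (257,240) are to the right of it.

>>> step_arm([
  [2,0,30,0,0,0,0],
  [2,0,53,0,0,0,0],
  [2,8,53,0,0,0,0],
  [2,16,53,0,0,0,0],
  [2,20,53,0,0,0,0],
  [2,24,53,0,0,0,0],
  [2,28,53,0,0,0,0],
  [2,31,53,0,0,0,0],
])

```text
clock: 7.4
tcp_pos: [0.6225, -0.0695, 0.0393]
orientation: [0.245, 3.13, -0.001]
contact_force: [-0.4, -3.5, 4.2]
grip_width: -0.0002
gripper_force: 2.3
```

>>> step_arm([
  [0,2,0,0,0,0,0],
  [0,4,0,0,0,0,0],
  [0,5,0,0,0,0,0],
  [0,5,0,0,0,0,0],
])

```text
clock: 7.8
tcp_pos: [0.6232, -0.0656, 0.0393]
orientation: [0.247, 3.13, -0.002]
contact_force: [-1.2, -3.7, 5.8]
grip_width: 0.0003
gripper_force: 2.9
```

Run:
```python
from h import *
to(42,-42,37)
f=grab('wrist','w5')
P=cloud(f); S=(P[...,:2]-ST)@R2(SY)*1e3; z=P[...,2]*1e3
im=f['image'].astype(int)
m=(f['depth']>0)&(abs(z-50)<4)&(S[...,1]>-75)&(S[...,1]<105)&(im.min(2)>70); 
print(m.sum(),np.percentile(S[m],[.2,99.8],axis=0))
```

```text
clock 7.8 stage now [ 42.5 -48.8] z 39.3 shift [0.5 6.8 2.3] turn [-0.001  0.002 -0.002] F [-1.21 -3.69  5.79]
29230 [[ -0.25662741 -51.62376742]
 [ 83.99782686  75.52344367]]
```

Run:
```python
from h import *
f=load('w5'); g=grab('top','t5')
a=f['image'][:,:,::-1]; b=cv2.resize(g['image'][110:240,215:335,::-1],(354,384),interpolation=cv2.INTER_CUBIC)
cv2.imwrite('pics/m5.png',cv2.resize(np.hstack([a,b]),(800,355)))
```

```text
(no output)
```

View pics/m5.png

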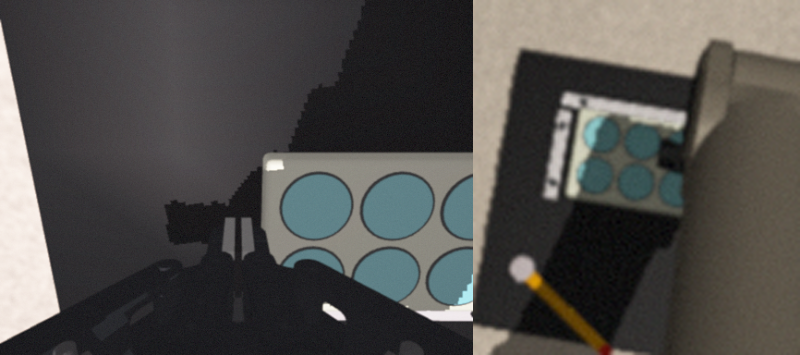

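The plate has moved left and stays flush with the far stop. About 6–7 mm is left to the left stop, with the fingers against its right side at (262,240).

>>> step_arm([
  [0,0,-2,0,0,0,0],
  [0,0,-2,0,0,0,0],
])

```text
clock: 8.1
tcp_pos: [0.6226, -0.0638, 0.0405]
orientation: [0.245, 3.132, 0.0]
contact_force: [-0.0, -1.6, 3.7]
grip_width: 0.0002
gripper_force: 1.5
```

>>> step_arm([
  [0,1.5,0,0,0,0,0],
  [0,3,0,0,0,0,0],
  [0,3,0,0,0,0,0],
])

```text
clock: 8.4
tcp_pos: [0.6232, -0.0609, 0.0404]
orientation: [0.244, 3.132, -0.0]
contact_force: [-0.8, -1.9, 3.7]
grip_width: 0.0003
gripper_force: 1.8
```

>>> step_arm([
  [0,0.7,-1,0,0,0,0],
  [0,1,-1,0,0,0,0],
  [0,1,-1,0,0,0,0],
])

```text
clock: 8.7
tcp_pos: [0.623, -0.0592, 0.041]
orientation: [-0.243, -3.131, -0.001]
contact_force: [0.5, -0.1, -0.2]
grip_width: -0.0002
gripper_force: 0.2
```

>>> step_arm([
  [0,0.7,0,0,0,0,0],
  [0,0.7,0,0,0,0,0],
])

```text
clock: 8.9
tcp_pos: [0.6231, -0.0589, 0.0411]
orientation: [-0.244, -3.132, -0.0]
contact_force: [-0.6, 0.9, -0.5]
grip_width: -0.0004
gripper_force: 0.1
```

>>> step_arm([
  [0,0.5,0,0,0,0,0],
  [0,0.5,0,0,0,0,0],
])

```text
clock: 9.1
tcp_pos: [0.6233, -0.0585, 0.0412]
orientation: [-0.244, -3.132, -0.0]
contact_force: [-0.4, 0.3, -0.6]
grip_width: 0.0
gripper_force: 0.1
```

>>> step_arm([
  [0,0.6,0,0,0,0,0],
  [0,0.6,0,0,0,0,0],
])

```text
clock: 9.3
tcp_pos: [0.6235, -0.058, 0.0413]
orientation: [-0.244, -3.132, -0.0]
contact_force: [-0.9, -0.4, -1.0]
grip_width: -0.0
gripper_force: 0.2
```

>>> step_arm([
  [0,0.5,0,0,0,0,0],
  [0,0.5,0,0,0,0,0],
])

```text
clock: 9.5
tcp_pos: [0.6236, -0.0576, 0.0413]
orientation: [0.244, 3.132, 0.0]
contact_force: [-0.6, -0.7, 0.1]
grip_width: 0.0001
gripper_force: 0.2
```

Run:
```python
from h import *
to(42,-42,37)
```

```text
clock 9.5 stage now [ 41.6 -40.8] z 41.3 shift [-0.4 -1.2  4.3] turn [ 0.  0. -0.] F [-0.63 -0.65  0.07]
```

>>> step_arm([
  [0,0.6,0,0,0,0,0],
  [0,0.6,0,0,0,0,0],
])

```text
clock: 9.7
tcp_pos: [0.6236, -0.0572, 0.0413]
orientation: [0.245, 3.132, -0.0]
contact_force: [0.3, -0.4, 0.6]
grip_width: -0.0002
gripper_force: 0.3
```

>>> step_arm([
  [0,0.5,0,0,0,0,0],
  [0,0.5,0,0,0,0,0],
])

```text
clock: 9.9
tcp_pos: [0.6236, -0.057, 0.0413]
orientation: [-0.245, -3.132, 0.001]
contact_force: [0.6, -1.6, 0.5]
grip_width: 0.0003
gripper_force: 0.9
```

>>> step_arm([
  [0,0.5,0,0,0,0,0],
  [0,0.5,0,0,0,0,0],
])

```text
clock: 10.1
tcp_pos: [0.6237, -0.0569, 0.0413]
orientation: [-0.245, -3.132, 0.001]
contact_force: [-1.0, -4.6, 0.8]
grip_width: -0.0003
gripper_force: 1.7
```

The plate is home on the left stop with a firm 4.6 N. I'll back off, lift, and check it from above.

>>> step_arm([
  [0,-6,0,0,0,0,0],
  [0,-6,-45,0,0,0,0],
  [0,-6,-90,0,0,0,0],
  [-20,25,-130,0,0,0,0],
  [-45,50,-150,0,0,0,0],
  [-65,76,-150,0,0,0,0],
  [-65,76,-150,0,0,0,0],
  [-65,76,-150,0,0,0,0],
])

```text
clock: 10.9
tcp_pos: [0.6996, 0.0103, 0.1907]
orientation: [-0.241, -3.131, -0.001]
contact_force: [-0.7, -0.9, 0.1]
grip_width: -0.0003
gripper_force: 0.0
```

Run:
```python
from h import *
to(-175,34,150)
f=grab('wrist','w6'); cv2.imwrite('pics/w6.png',f['image'][:,:,::-1])
```

```text
clock 10.9 stage now [106.2  38. ] z 190.7 shift [281.2  -3.6  41. ] turn [ 0.001 -0.001  0.002] F [-0.68 -0.9   0.07]
```

View pics/w6.png

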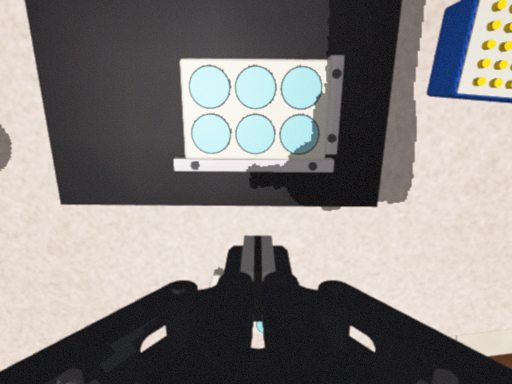

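The plate is flush and square against both bars: near edge at row 59 from (181) to (328), far bar at row 159. Next is the clamp.

>>> step_arm([
  [48,0,0,0,0,0,0],
  [96,-1,0,0,0,0,0],
  [144,-2,0,0,0,0,0],
  [192,-3,0,0,0,0,0],
  [235,-5,0,0,0,0,0],
  [273,-7,0,0,0,0,0],
  [273,-7,0,0,0,0,0],
  [273,-7,0,0,0,0,0],
])

```text
clock: 11.75
tcp_pos: [0.4283, 0.0436, 0.1915]
orientation: [0.246, 3.132, 0.001]
contact_force: [0.7, -0.1, 0.4]
grip_width: -0.0002
gripper_force: 0.0
```

Run:
```python
from h import *
to(-168,31,62)
f=grab('top','t7'); 
hs=cv2.cvtColor(f['image'],cv2.COLOR_RGB2HSV)
m=((hs[...,0]<6)|(hs[...,0]>174))&(hs[...,1]>180)&(hs[...,2]>90)
v,u=np.nonzero(m); print(len(u)); 
if len(u): p=ray(f,u.mean(),v.mean(),.089)[:2];print(u.mean(),v.mean(),(p-ST)@R2(SY)*1e3)
f=load('top1');hs=cv2.cvtColor(f['image'],cv2.COLOR_RGB2HSV)
m=((hs[...,0]<6)|(hs[...,0]>174))&(hs[...,1]>180)&(hs[...,2]>90);m[:,:200]=0;m[:,300:]=0;m[:200]=0
v,u=np.nonzero(m);p=ray(f,u.mean(),v.mean(),.089)[:2];print(len(u),u.mean(),v.mean(),(p-ST)@R2(SY)*1e3)
```

```text
clock 11.75 stage now [-167.    28.9] z 191.5 shift [  1.    2.  129.5] turn [ 0.001  0.    -0.001] F [ 0.71 -0.09  0.42]
0
14 263.2142857142857 238.21428571428572 [-136.98855324   30.3904577 ]
```

>>> step_arm([
  [0,2,45,0,0,0,0],
  [0,2,90,0,0,0,0],
  [0,2,129,0,0,0,0],
  [0,2,129,0,0,0,0],
  [-5,2,129,0,0,0,0],
  [-10,2,129,0,0,0,0],
  [-10,2,129,0,0,0,0],
])

```text
clock: 12.5
tcp_pos: [0.4419, 0.0449, 0.0642]
orientation: [0.245, 3.128, 0.002]
contact_force: [-0.5, 0.0, -0.1]
grip_width: 0.0002
gripper_force: 0.0
```

Run:
```python
from h import *
to(-156,30,62)
n=(r.get_obs()['tcp_pos'][:2]-ST)@R2(SY)*1e3
for a in range(-125,-50,5):
    p=np.array([-75,120])+110*np.array([np.cos(np.radians(a)),np.sin(np.radians(a))])-[17,0]
    d=p-n; print(a,(-d[0]).round(1),d[1].round(1))
```

```text
clock 12.5 stage now [-153.7   32.3] z 64.2 shift [ 2.3 -2.3  2.2] turn [ 0.002  0.004 -0.001] F [-0.5   0.02 -0.13]
-125 1.4 -2.4
-120 -6.7 -7.6
-115 -15.3 -12.0
-110 -24.1 -15.7
-105 -33.3 -18.6
-100 -42.6 -20.6
-95 -52.2 -21.9
-90 -61.7 -22.3
-85 -71.3 -21.9
-80 -80.8 -20.6
-75 -90.2 -18.6
-70 -99.4 -15.7
-65 -108.2 -12.0
-60 -116.7 -7.6
-55 -124.8 -2.4
```

>>> step_arm([
  [-7,-7,0,0,0,0,0],
  [-15,-12,0,0,0,0,0],
  [-24,-16,0,0,0,0,0],
  [-33,-19,0,0,0,0,0],
  [-43,-21,0,0,0,0,0],
  [-52,-22,0,0,0,0,0],
  [-62,-22,0,0,0,0,0],
  [-62,-22,0,0,0,0,0],
])

```text
clock: 13.3
tcp_pos: [0.4991, 0.0134, 0.0624]
orientation: [0.245, 3.13, 0.0]
contact_force: [0.2, 0.4, -0.4]
grip_width: -0.0003
gripper_force: 0.0
```

Run:
```python
from h import *
to(-92,10,62)
f=grab('wrist','w8'); g=grab('scene','s8')
for f in (f,g):
    hs=cv2.cvtColor(f['image'],cv2.COLOR_RGB2HSV)
    m=((hs[...,0]<6)|(hs[...,0]>174))&(hs[...,1]>170)&(hs[...,2]>70); P=cloud(f)
    m&=(P[...,2]>.06)&(P[...,2]<.1)&(f['depth']>0)
    print(m.sum(),(np.median(P[m][:,:2],0)-ST)@R2(SY)*1e3 if m.any() else '')
```

```text
clock 13.3 stage now [-92.4  10.1] z 62.4 shift [-0.4 -0.1  0.4] turn [ 0.     0.002 -0.001] F [ 0.16  0.37 -0.37]
72 [-70.25188992  10.26704835]
26 [-72.77529847  12.58645881]
```

>>> step_arm([
  [-10,0,0,0,0,0,0],
  [-19,2,0,0,0,0,0],
  [-28,4,0,0,0,0,0],
  [-36,7,0,0,0,0,0],
  [-43,9,0,0,0,0,0],
  [-49,12,0,0,0,0,0],
  [-54,14,0,0,0,0,0],
  [-58,17,0,0,0,0,0],
])

```text
clock: 14.2
tcp_pos: [0.5574, 0.0213, 0.0623]
orientation: [-0.245, -3.132, 0.0]
contact_force: [-0.7, -1.6, 0.8]
grip_width: 0.0003
gripper_force: 0.3
```

>>> step_arm([
  [-2,1,0,0,0,0,0],
  [-4,3,0,0,0,0,0],
  [-6,4,0,0,0,0,0],
  [-6,4,0,0,0,0,0],
])

```text
clock: 14.6
tcp_pos: [0.5638, 0.0245, 0.0623]
orientation: [0.244, 3.132, 0.0]
contact_force: [0.7, 0.1, 0.6]
grip_width: 0.0001
gripper_force: 0.0
```

Run:
```python
from h import *
to(-23,34,62)
f=grab('wrist','w9'); g=grab('scene','s9')
for f in (f,g):
    hs=cv2.cvtColor(f['image'],cv2.COLOR_RGB2HSV)
    m=((hs[...,0]<6)|(hs[...,0]>174))&(hs[...,1]>170)&(hs[...,2]>70); P=cloud(f)
    m&=(P[...,2]>.06)&(P[...,2]<.1)&(f['depth']>0)
    print(m.sum(),(np.median(P[m][:,:2],0)-ST)@R2(SY)*1e3 if m.any() else '')
```

```text
clock 14.6 stage now [-30.2  31. ] z 62.3 shift [-7.2  3.   0.3] turn [ 0.  0. -0.] F [0.71 0.08 0.61]
42 [-9.30126327 30.97621916]
33 [-10.46596284  30.17393848]
```

>>> step_arm([
  [-1,0.7,0,0,0,0,0],
  [-2,1.4,0,0,0,0,0],
  [-3,2,0,0,0,0,0],
  [-4,3,0,0,0,0,0],
  [-4,3,0,0,0,0,0],
])

```text
clock: 15.2
tcp_pos: [0.5682, 0.0268, 0.0623]
orientation: [0.244, 3.132, 0.0]
contact_force: [-1.0, -1.2, 0.2]
grip_width: 0.0001
gripper_force: 0.0
```

>>> step_arm([
  [-0.7,0.5,0,0,0,0,0],
  [-1.3,1,0,0,0,0,0],
  [-1.3,1,0,0,0,0,0],
])

```text
clock: 15.5
tcp_pos: [0.5695, 0.0274, 0.0623]
orientation: [0.244, 3.132, 0.0]
contact_force: [-0.4, -0.3, 0.7]
grip_width: 0.0001
gripper_force: 0.1
```

>>> step_arm([
  [-0.6,0.4,0,0,0,0,0],
  [-0.6,0.4,0,0,0,0,0],
])

```text
clock: 15.7
tcp_pos: [0.5701, 0.0277, 0.0623]
orientation: [-0.244, -3.132, -0.0]
contact_force: [0.0, 0.2, 0.3]
grip_width: -0.0001
gripper_force: 0.2
```

>>> step_arm([
  [-0.5,0.4,0,0,0,0,0],
  [-0.5,0.4,0,0,0,0,0],
])

```text
clock: 15.9
tcp_pos: [0.5707, 0.028, 0.0623]
orientation: [0.244, 3.132, 0.0]
contact_force: [-0.6, -1.1, 1.0]
grip_width: -0.0004
gripper_force: 0.2
```

>>> step_arm([
  [-0.5,0.3,0,0,0,0,0],
  [-0.5,0.3,0,0,0,0,0],
])

```text
clock: 16.1
tcp_pos: [0.5712, 0.0283, 0.0623]
orientation: [0.244, 3.132, 0.0]
contact_force: [-0.1, -0.7, -0.5]
grip_width: -0.0002
gripper_force: 0.2
```

>>> step_arm([
  [-0.5,0.3,0,0,0,0,0],
  [-0.5,0.3,0,0,0,0,0],
])

```text
clock: 16.3
tcp_pos: [0.5714, 0.0284, 0.0623]
orientation: [-0.245, -3.132, 0.0]
contact_force: [-1.7, -0.1, 0.9]
grip_width: -0.0001
gripper_force: 0.8
```

>>> step_arm([
  [-0.4,0.2,0,0,0,0,0],
  [-0.4,0.2,0,0,0,0,0],
])

```text
clock: 16.5
tcp_pos: [0.5719, 0.0286, 0.0622]
orientation: [-0.244, -3.132, -0.0]
contact_force: [-2.6, 0.0, 0.8]
grip_width: 0.0
gripper_force: 1.1
```

>>> step_arm([
  [-0.4,0,0,0,0,0,0],
  [-0.4,0,0,0,0,0,0],
])

```text
clock: 16.7
tcp_pos: [0.572, 0.0286, 0.0622]
orientation: [-0.244, -3.131, -0.0]
contact_force: [-4.2, -0.1, 2.5]
grip_width: -0.0001
gripper_force: 1.8
```

>>> step_arm([
  [-0.3,0,0,0,0,0,0],
  [-0.3,0,0,0,0,0,0],
])

```text
clock: 16.9
tcp_pos: [0.5721, 0.0286, 0.0621]
orientation: [-0.244, -3.131, -0.0]
contact_force: [-5.4, 0.2, 2.6]
grip_width: 0.0002
gripper_force: 2.5
```

Run:
```python
from h import *
to(-23,34,62)
```

```text
clock 16.9 stage now [-22.6  36.3] z 62.1 shift [ 0.4 -2.3  0.1] turn [-0.    -0.002 -0.   ] F [-5.38  0.15  2.65]
```

>>> step_arm([
  [-0.2,0,0,0,0,0,0],
  [-0.2,0,0,0,0,0,0],
  [-0.2,0,0,0,0,0,0],
  [-0.2,0,0,0,0,0,0],
])

```text
clock: 17.3
tcp_pos: [0.5721, 0.0286, 0.0622]
orientation: [-0.244, -3.13, -0.0]
contact_force: [-5.5, -0.8, 3.0]
grip_width: 0.0002
gripper_force: 2.8
```

>>> step_arm([
  [1,0,0,0,0,0,0],
  [3,0,0,0,0,0,0],
  [10,0,0,0,0,0,0],
  [20,0,0,0,0,0,0],
  [25,0,-40,0,0,0,0],
  [-10,0,-85,0,0,0,0],
  [-50,0,-110,0,0,0,0],
  [-90,0,-130,0,0,0,0],
])

```text
clock: 18.1
tcp_pos: [0.663, 0.0147, 0.1952]
orientation: [0.243, 3.129, 0.002]
contact_force: [0.9, -0.3, 0.2]
grip_width: -0.0
gripper_force: 0.0
```

>>> step_arm([
  [-40,0,0,0,0,0,0],
  [-40,0,0,0,0,0,0],
  [-40,0,0,0,0,0,0],
])

```text
clock: 18.4
tcp_pos: [0.701, 0.0081, 0.1914]
orientation: [-0.245, -3.131, 0.001]
contact_force: [-0.5, -1.2, 0.1]
grip_width: -0.0
gripper_force: 0.0
```

Run:
```python
from h import *
to(-23,34,62)
f=grab('wrist','w10'); cv2.imwrite('pics/w10.png',f['image'][:,:,::-1])
P=cloud(f); S=(P[...,:2]-ST)@R2(SY)*1e3
hs=cv2.cvtColor(f['image'],cv2.COLOR_RGB2HSV)
m=((hs[...,0]<6)|(hs[...,0]>174))&(hs[...,1]>170)&(hs[...,2]>70)&(P[...,2]>.06)&(P[...,2]<.1)
print('cap',m.sum(),np.median(S[m],0))
```

```text
clock 18.4 stage now [107.9  36.1] z 191.4 shift [130.8  -2.1 129.6] turn [-0.    -0.001 -0.001] F [-0.45 -1.16  0.08]
cap 315 [-4.78011021 33.68608149]
```

View pics/w10.png

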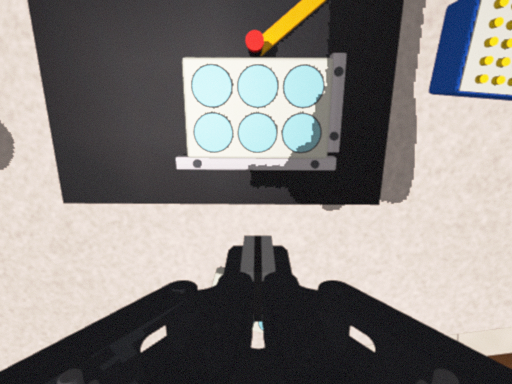

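The plate is flush against both bars, and the red cap at (254,41) touches the near edge. The cap measures (-4.8, 33.7) mm in the stage frame, where (-5.8, 34.5) is expected. I'm handing in.

```bash
python3 -c "
from bench import r
print(r.hand_in())"
```

```text
the job is handed in; nothing more can be done
None
```

The plate is home and square against both stops with the clamp post left touching its near side after a press of about 5 N (12 N limit). I handed the job in at about 18 s, and no verdict was returned.

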